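# Restock the guarded sweets station

### The job

Slide the clear guard of the sweets station fully open, bring the rectangular canister from the wooden carrier and lower it, still held, into the empty bay until it stands squarely on the rubber pad (do not drop it in), then slide the guard fully shut again. The bay walls and the carrier's plates are taller than the canister, so it must be set down on the way and taken again by its other two sides; keep it upright and leave everything else where it stands.

Things in the scene. Friction and masses are not known exactly. Their poses are not given: they have to be found in the camera images.
- case: Sweets station, fixed: wooden base 196 mm (its x) x 360 mm (its y) x 20 mm with clear walls up to 126 mm. Origin: centre of its underside, on the table. The half at y > 0 has a fixed clear cover; the half at y < 0 is covered, top and front, only by the sliding guard. Inside of the back wall at x = 92 mm.
- bays (a point): Middle of the floor under the two bays, 20 mm above the table, at x = 0, y = -89 mm of the case; axes as the case. Bay centres lie 24 mm to either side of it in y. Three dividers 4 mm thick at y = -48, 0 and 48 mm from it, 76 mm long in x (-38 to 38 mm), tops 120 mm above the table; each bay is 44 mm wide and open at both x ends.
- guard (a joint): Travel (m) of the guard, an L of clear sheet, 180 mm long in y, top face 134 mm above the table, 0.7 kg, friction about 2.5 N. 0 = fully shut, 0.165 = fully open; it opens towards the case's +y, over the fixed cover. It may start up to 40 mm open.
- guard_handle (a point): Middle of the top edge of the guard's handle: an upright steel fin on the guard's top, 12 mm thick along the case's y, 70 mm long along the case's x, 40 mm tall, its top 174 mm above the table. It moves with the guard; when shut it is at y = -89 mm of the case.
- pad: Thin black rubber pad 60 x 36 x 2 mm, fixed on the floor of the empty bay; its origin is the centre of its underside (20 mm above the table), x along the bay (the 60 mm side), z up. It may lie in either of the two bays.
- canister: The canister to be moved: steel with a flat white lid, rectangular, 60 mm (its x) x 36 mm (its y) x 80 mm tall, 0.2 to 0.45 kg, origin at the centre of its underside. It starts upright in one of the two places of the carrier, its long side along the carrier's x. Either way round is good in the bay.
- carrier: Wooden carrier, fixed: 144 mm (its x) x 52 mm (its y), floor 6 mm thick, with three upright plates 4 mm thick across it at x = -70, 0 and 70 mm, tops 106 mm above the table; two places of 66 mm length between them, centred at x = -35 and 35 mm, open along the long sides but for lips up to 16 mm above the table. Origin: centre of its underside.
- tin: Bystander: round steel tin with a domed lid, 40 mm diameter, 74 mm tall, in the carrier's other place. Origin: centre of its underside.
- resident: Bystander: a second canister of the same make and size standing in the other bay of the station. Origin: centre of its underside.
- tumbler: Bystander: drinking glass, 68 mm diameter, 110 mm tall. Origin: centre of its underside.
- bottle: Bystander: amber bottle, 72 mm diameter, 200 mm tall. Origin: centre of its underside.
Mind the look-alikes: they are no part of the job. Leave any blue look-alike of the canister alone.

How it is judged:
By the outcome, as a careful person would: the job done as asked, in the order asked, and still so for the second after the job is handed in, with the robot touching nothing.
It also fails if it takes over 72 s, if anything falls off the work surface, if the arm or the gripper's body presses on something with over 40 N, if the wrist force passes 120 N, or if a joint passes its speed limit or range.

### The arm

A 6-joint arm with a two-finger parallel gripper is mounted at the origin on the work surface. World frame = base frame: x ahead of the robot, y to its left, z up, the work surface at z = 0. Lengths are in m, angles in rad, forces in N, time in s.
With the tool pointing down it reaches from about 0.325 to 0.9 m from the base axis. Payload 6.1 kg.
Tool frame: the origin (TCP) lies between the finger pads; the fingertips stand tip_reach ahead of it and the grasp point (between the pads) lies 3 mm ahead of it (tip_reach is the distance from the TCP to the fingertips, in m); z points along the fingers, y is the line along which they close (so a half turn about z gives the same grasp; the last joint's range is limited). The gripper opens to 87 mm and grips with 3 to 60 N. Pads are 19 mm wide; open, the fingers measure 117 mm over their backs; the gripper's body (75 mm by 190 mm) begins 51 mm behind the grasp point.
Start: joints at [-1.289, 0.22, 1.526, -0, 1.395, -0.126], TCP at [0.248, -0.574, 0.245] pointing down, gripper open.
Joint ranges: [-2.98, 2.98], [-0.91, 2.08], [0.09, 2.57], [-1.24, 4.39], [0.2, 2.65], [-2.68, 2.68]. Speed limits (rad/s): [2.57, 2.57, 3.01, 3.14, 3.14, 3.14].

### API

Orientations are given as a unit quaternion [x, y, z, w].
In Python, from workcell import read_state, capture, camera_params, close_job, tip_reach gives the robot as it stands.
- The arm moves only by the shell command python3 -m crank 'ROWS' [FORCE]. ROWS is JSON, a list of rows, each a list of 7 numbers: the shift along the tool's x, y, z as a fraction of full scale, then the turn, a rotation vector about the tool's x, y, z as a fraction of full scale, then the opening, from -1 (shut) to 1 (fully open). In form: [[tx, ty, tz, rx, ry, rz, claw], ...]. A call has 1 to 20 rows; each row is the pose to reach, as a shift and turn from the pose commanded when the call began, along the tool's axes at that moment, turning the shorter way round; what a row does not reach only later rows make up. Full scale, the value 1, is 0.3 m for a shift and pi rad for a turn. A row lasts 1/12 s, in which the tool goes at most 41.7 mm and 7.16 degrees, less where a joint would pass 70% of its speed; a pose out of reach is approached as far as the arm can. A call with a number of a shift or a turn outside -1 to 1 is refused whole. A call with a gripper value outside its range is refused whole. The fingers move at their own pace and stop on an object; FORCE is the grip in N (left out, the last holds). Time passes only in rows, so rows that repeat a pose let the fingers close. It gives the time, the measured TCP pose, the force, the opening and the grip force at its end, in the units of the state.
- read_state(): the state, without advancing time (a new reading comes with each control period).
- capture(name): name is "scene" or "top"; returns the picture (384x512x3 uint8, blue, green, red); there is no depth.
- camera_params(name): a dict with "intrinsics" (3x3 intrinsics, pixels), "view" (4x4, takes a point from world to camera coordinates). Camera axes: x right, y up, looking along -z (the intrinsics and any distortion apply to the point x, -y, -z); pixel columns grow to the right and rows downward; lengths in m; the calibration is good to about 2 mm. A picture is of the moment at which its call begins. camera_params takes no time and is no camera call.
- close_job(): hands the job in; it is judged then, once.
The state is a dict: "time_s": time; "q": joint angles; "joint_velocities": joint speeds; "joint_torque": joint torques, N m; "eef_pos": TCP position; "tcp_rot": TCP orientation; "wrist_force": force on the tool from outside, world axes, zero at the start; "moment": the same for the moment, N m; "grip_width": finger opening in m; "grasp_force": force on a finger pad.
Only numpy, scipy, OpenCV 4.12 (cv2) and the standard library are available. Lean on these libraries where they do the work, as an engineer would, in place of code of your own. Each camera call takes 0.05 s, during which the arm holds its last target. There are 200 camera calls.

## Working session

There is one attempt and no reset: what is moved stays moved. The work goes in short steps, Python scripts to look and compute and a shell command to move; the robot and the scene stay as the last step left them, time stands still between calls to the robot, and variables do not carry over. Pictures are saved under pics/ and viewed, at most 10 in all, crops included, and the job is handed in when it is done.

```bash
ls; mkdir -p pics
python3 - <<'E'
from workcell import *
import cv2,json
s=read_state();print(s['time_s'],s['eef_pos'],s['tcp_rot'],s['grip_width'],tip_reach if not callable(tip_reach) else tip_reach())
for n in('scene','top'):
    im=capture(n);cv2.imwrite(f'pics/{n}0.png',im)
    big=cv2.resize(im,(800,600),interpolation=cv2.INTER_CUBIC);cv2.imwrite(f'pics/{n}0b.png',big)
    p=camera_params(n);print(n,p)
E
```

```text
pics
0.0 [ 0.24769876 -0.5731991   0.24343465] [ 9.79286594e-01  2.02476796e-01 -8.12538488e-05 -9.52571955e-04] 0.08711963698665015 0.022
scene {'intrinsics': array([[392.33948877,   0.        , 251.06901903],
       [  0.        , 392.33948877, 193.05774504],
       [  0.        ,   0.        ,   1.        ]]), 'view': array([[ 0.82628453,  0.5631693 , -0.00970673, -0.52078168],
       [-0.46311417,  0.68909026,  0.55738665,  0.16016454],
       [ 0.32059186, -0.45606464,  0.8301963 , -1.66628582],
       [ 0.        ,  0.        ,  0.        ,  1.        ]])}
top {'intrinsics': array([[384.16802124,   0.        , 258.32554079],
       [  0.        , 384.16802124, 193.37140351],
       [  0.        ,   0.        ,   1.        ]]), 'view': array([[-0.00498404, -0.99989108,  0.01389168,  0.05752927],
       [ 0.9950185 , -0.00357562,  0.09962632, -0.58237327],
       [-0.09956579,  0.01431902,  0.99492795, -1.5595925 ],
       [ 0.        ,  0.        ,  0.        ,  1.        ]])}
```

View pics/scene0b.png

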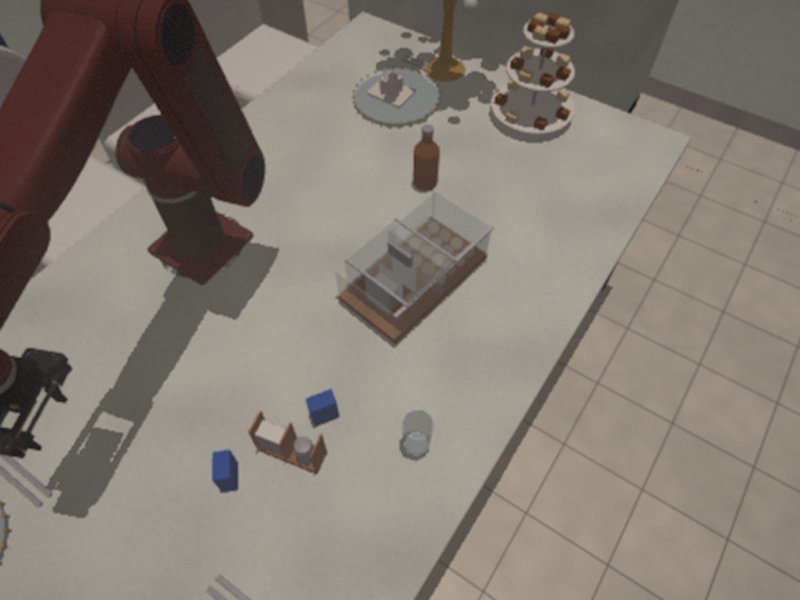

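View pics/top0b.png

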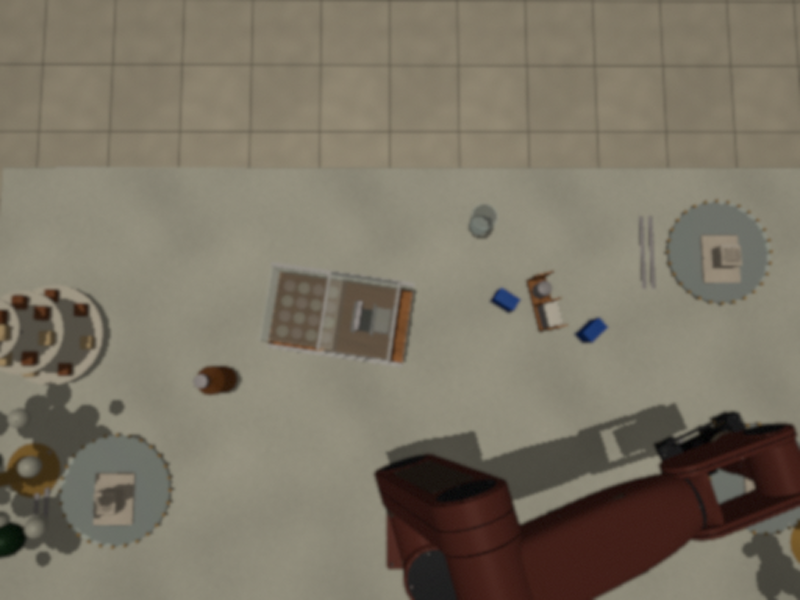

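The scene view (800x600) shows the station at (415,265), the carrier at (288,445), blue blocks at (322,407) and (225,470), the tumbler at (417,435) and the bottle at (426,160). In the top view the carrier is at (545,302), the blue blocks at (505,299) and (592,329), and the station at (340,315) with the handle near (370,318).

Candidates for the canister (top view): white lid in the carrier (552,314), blue blocks (505,299) and (592,329), resident in the station (~380,320), tin (543,288). I choose the white-lidded rectangle in the carrier, and check it in a close crop.

Run:
```python
import cv2,numpy as np
t=cv2.imread('pics/top0.png');s=cv2.imread('pics/scene0.png')
def c(im,x,y,w,h):
    o=cv2.resize(im[y:y+h,x:x+w],(400,300),interpolation=cv2.INTER_CUBIC)
    for k in range(0,w,10):
        cv2.putText(o,str(x+k),(int(k*400/w),8),0,.28,(0,0,255));cv2.line(o,(int((k)*400/w),10),(int(k*400/w),14),(0,0,255))
    for k in range(10,h,10):cv2.putText(o,str(y+k),(0,int(k*300/h)+3),0,.28,(0,0,255))
    return o
a=np.hstack([c(t,160,160,120,90),c(t,310,160,80,60)])
b=np.hstack([c(s,205,120,120,90+15),c(s,130,240,100,75)])
cv2.imwrite('pics/crop1.png',np.vstack([a,b]))
```

```text
(no output)
```

View pics/crop1.png

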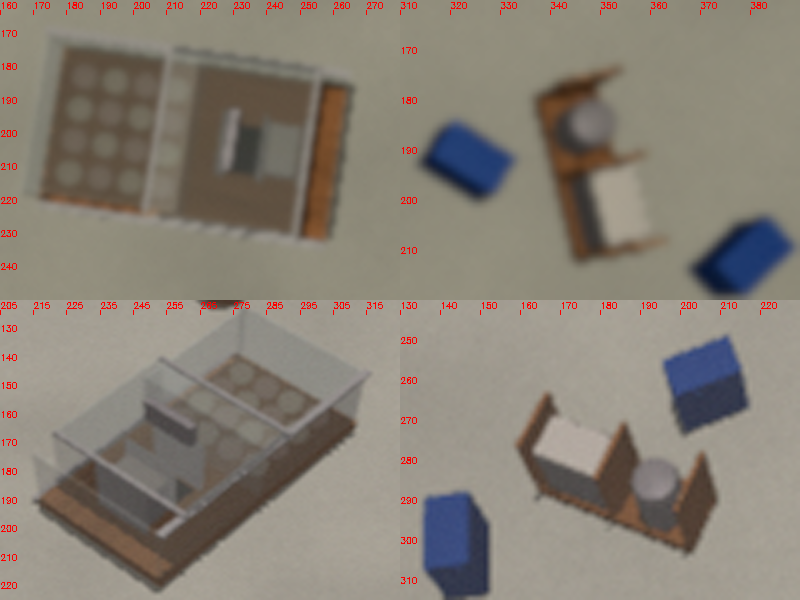

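The crop shows the white-lidded rectangle standing in the carrier's place (top px about 348-361, 193-210), the tin in the other place and blue blocks either side. In the station the dark pad is at top px (234,205) in the bay nearer the middle, the resident at (244,205), the handle top edge at about (229,202), and the guard is part open.

```bash
cat > h.py <<'E'
import numpy as np,cv2
from workcell import *
def ray(n,uv,z):
    p=camera_params(n);K=p['intrinsics'];V=p['view'];R=V[:3,:3];c=-R.T@V[:3,3]
    uv=np.atleast_2d(uv).astype(float)
    d=np.c_[(uv[:,0]-K[0,2])/K[0,0],-(uv[:,1]-K[1,2])/K[1,1],-np.ones(len(uv))]@R
    return c+d*((z-c[2])/d[:,2])[:,None]
def proj(n,P):
    p=camera_params(n);K=p['intrinsics'];V=p['view'];q=np.atleast_2d(P)@V[:3,:3].T+V[:3,3]
    return np.c_[K[0,2]-K[0,0]*q[:,0]/q[:,2],K[1,2]+K[1,1]*q[:,1]/q[:,2]]
E
python3 - <<'E'
from h import *
np.set_printoptions(precision=4,suppress=True)
t=cv2.imread('pics/top0.png');s=cv2.imread('pics/scene0.png')
def rect(n,im,m,z,off,k=4):
    cs,_=cv2.findContours(m,cv2.RETR_EXTERNAL,cv2.CHAIN_APPROX_NONE)
    for c in sorted(cs,key=cv2.contourArea)[-2:]:
        if cv2.contourArea(c)<20:continue
        p=(c.reshape(-1,2)+.5)/k-.5+off
        w=ray(n,p,z)[:,:2];r=cv2.minAreaRect((w*1000).astype(np.float32));print(n,z,'px',p.mean(0),'c',np.array(r[0]),'size',np.array(r[1]),'ang',r[2])
# white lid, both views
for n,im,(x,y,w,h) in(('top',t,(340,185,25,30)),('scene',s,(160,265,28,22))):
    c=cv2.resize(im[y:y+h,x:x+w],None,fx=4,fy=4,interpolation=cv2.INTER_CUBIC);hsv=cv2.cvtColor(c,cv2.COLOR_BGR2HSV)
    m=((c.min(2)>(135 if n=='top' else 140))&(hsv[...,1]<60)).astype(np.uint8)*255
    print(n,'Vmax',c.min(2).max(),[c.min(2)[i*8,::8].tolist() for i in range(4,10)][:0]); rect(n,im,m,.086,[x,y])
# wood strip (orange) in top view
for n,im in(('top',t),('scene',s)):
    hsv=cv2.cvtColor(im,cv2.COLOR_BGR2HSV);print(n,[hsv[210,259].tolist() if n=='top' else hsv[205,235].tolist()])
# eye points of the station
E_=lambda x,y:(160+x*.3,160+y*.3); S=lambda x,y:(205+x*.3,120+(y-300)*.35)
print('top base right edge z.02',ray('top',[E_(352,85),E_(328,240)],.02)[:,:2])
print('scene base corners z0',ray('scene',[S(38,503),S(157,592),S(355,435)],.0)[:,:2])
print('scene base corners z.02',ray('scene',[S(38,495),S(157,573),S(355,420)],.02)[:,:2])
print('handle top z.174',ray('top',[E_(232,108),E_(228,172)],.174)[:,:2],'scene',ray('scene',[S(145,403),S(196,437)],.174)[:,:2])
print('pad top',ray('top',[E_(235,125),E_(262,127),E_(257,177)],.022)[:,:2])
print('resident lid',ray('top',[E_(265,122),E_(302,126),E_(297,180),E_(258,176)],.1)[:,:2])
E
```

```text
top Vmax 145 []
top 0.086 px [353.8555 200.4122] c [ 547.7413 -325.7459] size [50.5352 30.9265] ang 12.049442291259766
scene Vmax 166 []
scene 0.086 px [160.5682 267.3864] c [ 495.5064 -324.9863] size [ 9.8307 23.8599] ang 41.69340133666992
scene 0.086 px [176.1163 271.7409] c [ 545.7678 -308.911 ] size [66.284  68.0666] ang 19.056194305419922
top [[14, 140, 111]]
scene [[13, 84, 76]]
top base right edge z.02 [[0.6163 0.0244]
 [0.4237 0.0554]]
scene base corners z0 [[0.4211 0.0622]
 [0.6187 0.0239]
 [0.6759 0.3766]]
scene base corners z.02 [[0.4227 0.0629]
 [0.6091 0.0383]
 [0.6681 0.3855]]
handle top z.174 [[0.5721 0.1649]
 [0.5001 0.1692]] scene [[0.5086 0.1649]
 [0.585  0.1503]]
pad top [[0.5665 0.1703]
 [0.5639 0.1368]
 [0.5018 0.143 ]]
resident lid [[0.563  0.1303]
 [0.558  0.0866]
 [0.4942 0.0927]
 [0.4991 0.1386]]
```

```bash
cat >> h.py <<'E'
from scipy.spatial.transform import Rotation as Ro
np.set_printoptions(precision=4,suppress=True)
def plan(pos,yang):
    """values for a move to TCP pos with tool y (pointing down) at world angle yang deg, modulo half turn"""
    s=read_state();R=Ro.from_quat(s['tcp_rot'])
    best=min((yang,yang+180,yang-180,yang+360),key=lambda a:abs(((a-np.degrees(np.arctan2(*R.as_matrix()[:2,1][::-1])))+180)%360-180))
    a=np.radians(best);y=np.array([np.cos(a),np.sin(a),0]);z=np.array([0,0,-1.]);T=Ro.from_matrix(np.c_[np.cross(y,z),y,z])
    rv=(R.inv()*T).as_rotvec()/np.pi; sh=R.inv().apply(np.array(pos)-s['eef_pos'])/.3
    n=max(np.linalg.norm(sh)*.3/.0417,np.linalg.norm(rv)*180/7.16)
    print('t %.2f'%s['time_s'],'shift',sh.round(4),'turn',rv.round(4),'rows>=%.1f'%n,'q6 %.2f'%s['q'][5])
YAW=-9.3;C=np.array([.549,.219])
def case(x,y,z=0):
    a=np.radians(YAW);return np.array([C[0]+x*np.cos(a)-y*np.sin(a),C[1]+x*np.sin(a)+y*np.cos(a),z])
E
python3 - <<'E'
from h import *
plan([.540,.162,.245],90+YAW)
R=Ro.from_quat(read_state()['tcp_rot']).as_matrix();print(R)
t=cv2.imread('pics/top0.png')
k=8
def up(x,y,w,h):
    c=cv2.resize(t[y:y+h,x:x+w],None,fx=k,fy=k,interpolation=cv2.INTER_CUBIC);return c
# wood carrier + strip mask in top
for nm,(x,y,w,h),z in(('strip',(245,175,30,65),.02),('carrier',(330,170,40,48),.106)):
    hs=cv2.cvtColor(up(x,y,w,h),cv2.COLOR_BGR2HSV).astype(int)
    m=((hs[...,0]<20)&(hs[...,1]>105)).astype(np.uint8)
    c=max(cv2.findContours(m,0,1)[0],key=cv2.contourArea)
    p=(c.reshape(-1,2)+.5)/k-.5+[x,y];wd=ray('top',p,z)[:,:2]*1000
    r=cv2.minAreaRect(wd.astype(np.float32));print(nm,r,cv2.boxPoints(r).tolist())
c=up(340,185,25,30);m=((c.min(2)>112)&(np.ptp(c,axis=2)<28)).astype(np.uint8)
g=c.min(2);print(g[16*8-60:16*8+60:24,::8])
for th in(105,112,120,128):
    m=(g>th).astype(np.uint8);n,l,st,ce=cv2.connectedComponentsWithStats(m)
    i=l[int((200.4-185)*k),int((353.9-340)*k)];p=np.argwhere(l==i)[:,::-1]/k-.5+[340,185]
    r=cv2.minAreaRect((ray('top',p,.086)[:,:2]*1000).astype(np.float32));print(th,r)
E
```

```text
t 0.10 shift [ 1.8664 -1.8634 -0.0012] turn [-0.0006  0.0001  0.1815] rows>=19.0 q6 -0.13
[[ 0.918   0.3966 -0.0005]
 [ 0.3966 -0.918   0.0017]
 [ 0.0002 -0.0018 -1.    ]]
strip ((522.6132202148438, 61.767005920410156), (30.39822769165039, 189.66429138183594), 81.40333557128906) [[426.5745544433594, 60.91395568847656], [614.1080322265625, 32.5633544921875], [618.65185546875, 62.62005615234375], [431.118408203125, 90.97065734863281]]
carrier ((575.3873901367188, -290.95416259765625), (139.07089233398438, 52.17366409301758), 9.47754955291748) [[502.505615234375, -276.6732177734375], [511.0965576171875, -328.13470458984375], [648.2691650390625, -305.235107421875], [639.67822265625, -253.77362060546875]]
[[ 73  57  40  38  37  33  31  38  50  62  75  88  96 101 110 123 129 126
  121 121 121 121 121 121 121]
 [ 99  79  47  34  37  43  48  61  91 123 141 145 143 144 144 143 141 136
  129 122 121 122 122 122 122]
 [110  97  68  46  43  47  48  52  69  99 128 142 144 143 143 143 142 139
  132 125 122 121 122 121 122]
 [119 112  90  61  44  44  47  49  55  77 111 136 144 144 143 143 143 141
  137 129 123 121 121 123 123]
 [122 120 111  85  54  42  45  48  49  58  84 120 140 145 143 143 142 142
  141 137 128 121 120 120 122]]
105 ((551.4611206054688, -317.947265625), (100.0056381225586, 121.91802215576172), 88.50469207763672)
112 ((551.4611206054688, -317.947265625), (100.0056381225586, 121.91802215576172), 88.50469207763672)
120 ((564.535400390625, -335.9189758300781), (64.13977813720703, 95.25868225097656), 88.13272857666016)
128 ((547.88916015625, -326.73187255859375), (54.544578552246094, 35.96177673339844), 12.685098648071289)
```

```bash
python3 -m crank '[[0.933,-0.932,0,0,0,0,0.2],[0.933,-0.932,0,0,0,0,0.2],[0.933,-0.932,0,0,0,0,0.2],[0.933,-0.932,0,0,0,0,0.2],[0.933,-0.932,0,0,0,0,0.2],[0.933,-0.932,0,0,0,0,0.2],[0.933,-0.932,0,0,0,0,0.2],[0.933,-0.932,0,0,0,0,0.2],[0.933,-0.932,0,0,0,0,0.2],[0.933,-0.932,0,0,0,0,0.2],[0.933,-0.932,0,0,0,0,0.2]]' 20 | tail -3
python3 -m crank '[[0.933,-0.932,0,0,0,0.18,0.2],[0.933,-0.932,0,0,0,0.18,0.2],[0.933,-0.932,0,0,0,0.18,0.2],[0.933,-0.932,0,0,0,0.18,0.2],[0.933,-0.932,0,0,0,0.18,0.2],[0.933,-0.932,0,0,0,0.18,0.2],[0.933,-0.932,0,0,0,0.18,0.2],[0.933,-0.932,0,0,0,0.18,0.2],[0.933,-0.932,0,0,0,0.18,0.2],[0.933,-0.932,0,0,0,0.18,0.2],[0.933,-0.932,0,0,0,0.18,0.2]]' | tail -3
python3 - <<'E'
from h import *
s=read_state();print(s['time_s'],s['eef_pos'],s['q'],s['wrist_force'],s['grip_width'])
plan([.540,.162,.165],81)
im=capture('scene');cv2.imwrite('pics/g1.png',cv2.resize(im[100:250,180:380],(800,600),interpolation=cv2.INTER_CUBIC))
E
```

```text
wrist_force: [0.4, -0.7, -0.2]
grip_width: 0.0523
grasp_force: 0.0
wrist_force: [-0.5, 0.1, 0.1]
grip_width: 0.0521
grasp_force: 0.0
1.9333 [0.5411 0.1655 0.244 ] [0.1565 0.0797 1.6846 0.0016 1.3769 1.8819] [-0.5089  0.1279  0.0638] 0.05212421942659712
t 1.93 shift [-0.0019  0.0125  0.2633] turn [-0.0005  0.      0.0007] rows>=1.9 q6 1.88
```

View pics/g1.png

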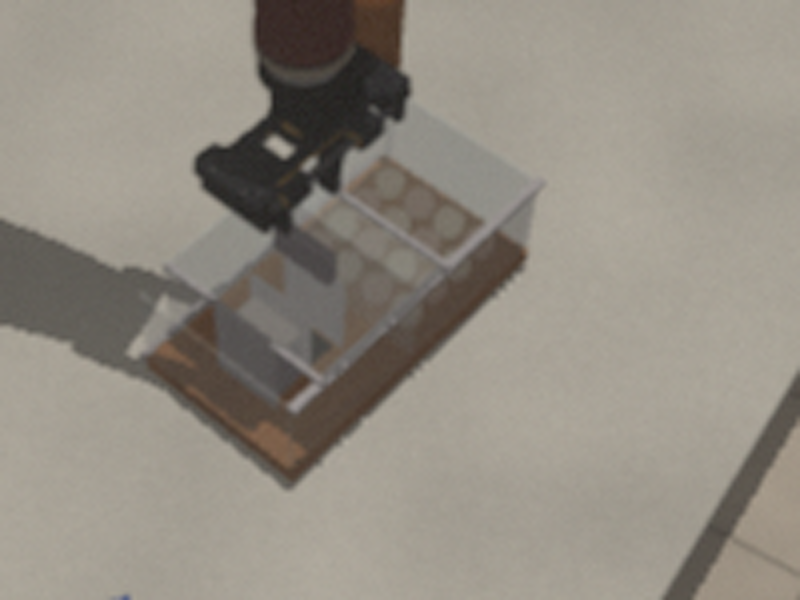

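The gripper hangs over the station; the handle fin's top edge runs to (335,258) with its far bottom at (335,285), and the finger tips are at about (283,230) and (335,190). I check the handle's y by projecting hypotheses.

Run:
```python
from h import *
for y in(-.05,-.06,-.07):
    print(y,[((proj('scene',case(x,y+d,z))[0]-[180,100])*4).round().tolist() for x,d,z in((.035,-.006,.174),(.035,-.006,.134),(-.035,-.006,.174),(.035,.006,.174))])
s=read_state();R=Ro.from_quat(s['tcp_rot']).as_matrix()
for w in(-.026,.026): print('tip',((proj('scene',s['eef_pos']+R@[0,w,.022])[0]-[180,100])*4).round())
```

```text
-0.05 [[330.0, 261.0], [330.0, 288.0], [274.0, 220.0], [339.0, 253.0]]
-0.06 [[323.0, 267.0], [322.0, 294.0], [266.0, 226.0], [332.0, 260.0]]
-0.07 [[315.0, 274.0], [315.0, 300.0], [259.0, 232.0], [324.0, 266.0]]
tip [324. 189.]
tip [284. 222.]
```

```bash
python3 -m crank '[[0,-0.015,0.13,0,0,0,0.2],[0,-0.015,0.2,0,0,0,0.2],[0,-0.015,0.263,0,0,0,0.2],[0,-0.015,0.263,0,0,0,0.2],[0,-0.015,0.263,0,0,0,0.2],[0,-0.015,0.263,0,0,0,-1],[0,-0.015,0.263,0,0,0,-1],[0,-0.015,0.263,0,0,0,-1],[0,-0.015,0.263,0,0,0,-1],[0,-0.015,0.263,0,0,0,-1],[0,-0.015,0.263,0,0,0,-1],[0,-0.015,0.263,0,0,0,-1]]' 25
```

```text
time_s: 2.98
eef_pos: [0.5408, 0.1663, 0.1659]
tcp_rot: [0.997, -0.079, 0.0, -0.0]
wrist_force: [-0.0, 2.1, 1.0]
grip_width: 0.0131
grasp_force: 1.8
```

```bash
python3 -m crank '[[0,0,0,0,0,0,-1],[0,0,0,0,0,0,-1],[0,0,0,0,0,0,-1],[0,-0.03,0,0,0,0,-1],[0,-0.07,0,0,0,0,-1],[0,-0.12,0,0,0,0,-1],[0,-0.17,0,0,0,0,-1],[0,-0.22,0,0,0,0,-1],[0,-0.27,0,0,0,0,-1],[0,-0.31,0,0,0,0,-1],[0,-0.34,0,0,0,0,-1],[0,-0.36,0,0,0,0,-1],[0,-0.38,0,0,0,0,-1],[0,-0.4,0,0,0,0,-1],[0,-0.41,0,0,0,0,-1],[0,-0.42,0,0,0,0,-1],[0,-0.42,0,0,0,0,-1]]'
```

```text
time_s: 4.4
eef_pos: [0.5596, 0.2921, 0.1659]
tcp_rot: [0.997, -0.078, -0.001, -0.0]
wrist_force: [-5.5, 0.7, 5.3]
grip_width: 0.0115
grasp_force: 25.0
```

```bash
python3 -m crank '[[0,-0.01,0,0,0,0,-1],[0,-0.02,0,0,0,0,-1],[0,-0.02,0,0,0,0,-1],[0,-0.02,0,0,0,0,-1]]'
```

```text
time_s: 4.73
eef_pos: [0.5604, 0.2976, 0.166]
tcp_rot: [0.997, -0.078, -0.001, -0.0]
wrist_force: [-5.4, -1.1, 5.4]
grip_width: 0.0118
grasp_force: 25.0
```

```bash
python3 -m crank '[[0,-0.01,0,0,0,0,-1],[0,-0.02,0,0,0,0,-1],[0,-0.02,0,0,0,0,-1],[0,-0.02,0,0,0,0,-1]]'
```

```text
time_s: 5.07
eef_pos: [0.5605, 0.2979, 0.1658]
tcp_rot: [0.997, -0.079, -0.003, 0.005]
wrist_force: [-12.3, -20.4, 14.1]
grip_width: 0.0116
grasp_force: 24.9
```

```bash
python3 -m crank '[[0,0.016,0,0,0,0,-1],[0,0.016,0,0,0,0,0.2],[0,0.016,0,0,0,0,0.2],[0,0.016,0,0,0,0,0.2],[0,0.016,0,0,0,0,0.2],[0,0.016,-0.12,0,0,0,0.2],[0,0.016,-0.26,0,0,0,0.2],[0,0.016,-0.26,0,0,0,0.2]]'
python3 - <<'E'
from h import *
plan([.548,-.3265,.245],102.5)
E
```

```text
time_s: 5.73
eef_pos: [0.5654, 0.2995, 0.253]
tcp_rot: [0.997, -0.079, 0.006, -0.003]
wrist_force: [1.4, 0.7, 2.1]
grip_width: 0.0485
grasp_force: 0.0
t 5.73 shift [0.2695 2.0701 0.0157] turn [-0.0014 -0.0041 -0.1195] rows>=15.0 q6 2.09
```

```bash
python3 -m crank '[[0.13,1,0,0,0,0,0.5],[0.13,1,0,0,0,0,0.5],[0.13,1,0,0,0,0,0.5],[0.13,1,0,0,0,0,0.5],[0.13,1,0,0,0,0,0.5],[0.13,1,0,0,0,0,0.5],[0.13,1,0,0,0,0,0.5],[0.13,1,0,0,0,0,0.5]]' |head -2
python3 -m crank '[[0.13,1,0,0,0,-0.12,0.5],[0.13,1,0,0,0,-0.12,0.5],[0.13,1,0,0,0,-0.12,0.5],[0.13,1,0,0,0,-0.12,0.5],[0.13,1,0,0,0,-0.12,0.5],[0.13,1,0,0,0,-0.12,0.5],[0.13,1,0,0,0,-0.12,0.5],[0.13,1,0,0,0,-0.12,0.5],[0.13,1,0,0,0,-0.12,0.5]]'
python3 - <<'E'
from h import *
plan([.548,-.3265,.075],102.5)
t=capture('top');s=capture('scene');cv2.imwrite('pics/t2.png',t);cv2.imwrite('pics/s2.png',s)
def c(im,x,y,w,h,W,H): return cv2.resize(im[y:y+h,x:x+w],(W,H),interpolation=cv2.INTER_CUBIC)
cv2.imwrite('pics/v2.png',np.vstack([np.hstack([c(t,200,170,80,60,400,300),c(t,310,160,80,60,400,300)]),np.hstack([c(s,205,130,100,75,400,300),c(s,130,225,100,75,400,300)])]))
E
```

```text
time_s: 6.4
eef_pos: [0.553, -0.0099, 0.2438]
time_s: 7.15
eef_pos: [0.544, -0.3117, 0.2433]
tcp_rot: [0.994, 0.107, 0.0, 0.001]
wrist_force: [-0.3, 0.5, -0.0]
grip_width: 0.0651
grasp_force: 0.0
t 7.15 shift [0.0025 0.0501 0.5609] turn [ 0.0006  0.0001 -0.0011] rows>=4.1 q6 0.71
```

View pics/v2.png

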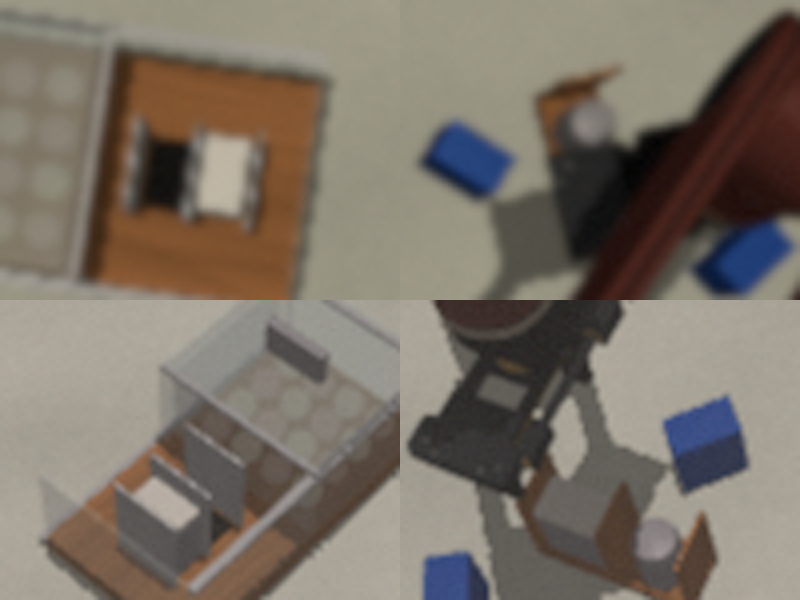

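The guard is open (handle now far back at (297,350) in the lower-left pane). The black pad is at (165,172) in the upper-left pane in the +y bay, with the resident at (222,175) beside it. The gripper is over the canister and clear of the blue blocks. I lower and grip, and measure pad and resident in the picture.

```bash
python3 -m crank '[[0.002,0.05,0.1,0,0,0,0.5],[0.002,0.05,0.2,0,0,0,0.5],[0.002,0.05,0.3,0,0,0,0.5],[0.002,0.05,0.4,0,0,0,0.5],[0.002,0.05,0.5,0,0,0,0.5],[0.002,0.05,0.55,0,0,0,0.5],[0.002,0.05,0.56,0,0,0,0.5],[0.002,0.05,0.56,0,0,0,0.5],[0.002,0.05,0.56,0,0,0,-1],[0.002,0.05,0.56,0,0,0,-1],[0.002,0.05,0.56,0,0,0,-1],[0.002,0.05,0.56,0,0,0,-1],[0.002,0.05,0.56,0,0,0,-1],[0.002,0.05,0.56,0,0,0,-1],[0.002,0.05,0.56,0,0,0,-1]]' 25
python3 - <<'E'
from h import *
t=cv2.imread('pics/t2.png');k=8;x,y,w,h=200,170,80,60
c=cv2.resize(t[y:y+h,x:x+w],None,fx=k,fy=k,interpolation=cv2.INTER_CUBIC);g=c.max(2)
hs=cv2.cvtColor(c,cv2.COLOR_BGR2HSV)
def big(m,z,seed,nm):
    n,l,st,ce=cv2.connectedComponentsWithStats(m.astype(np.uint8));i=l[int(seed[1]*k/5),int(seed[0]*k/5)]
    p=(np.argwhere(l==i)[:,::-1]+.5)/k-.5+[x,y];W=(ray('top',p,z)[:,:2]*1000).astype(np.float32);print(nm,W.mean(0),cv2.minAreaRect(W))
for th in(20,30,40,50):big(g<th,.022,(167,172),'pad%d'%th)
for th in(120,135,150):big(c.min(2)>th,.1,(222,175),'res%d'%th)
big((hs[...,1]>110)&(hs[...,2]>60),.02,(285,200),'wood')
for y_ in(-.065,-.113):print(case(0,y_))
E
```

```text
time_s: 8.5
eef_pos: [0.5488, -0.3223, 0.0766]
tcp_rot: [0.994, 0.109, 0.001, 0.001]
wrist_force: [-0.2, -1.2, 3.4]
grip_width: 0.0361
grasp_force: 24.7
pad20 [533.9897 161.0191] ((537.7113647460938, 161.42929077148438), (16.742040634155273, 38.09540939331055), 76.51622772216797)
pad30 [537.9274 161.8738] ((538.0054931640625, 161.7976531982422), (25.57525062561035, 46.264244079589844), 82.25262451171875)
pad40 [537.8812 162.1862] ((537.7307739257812, 161.89202880859375), (29.879329681396484, 49.389888763427734), 82.39331817626953)
pad50 [537.8581 162.7523] ((537.7234497070312, 162.55113220214844), (33.509376525878906, 52.13804244995117), 82.38907623291016)
res120 [532.357  111.9902] ((531.8014526367188, 112.92640686035156), (42.841712951660156, 59.80403518676758), 83.12654113769531)
res135 [532.0791 111.9624] ((531.7730712890625, 112.08751678466797), (34.55211639404297, 56.8389892578125), 82.15386199951172)
res150 [531.8883 111.9359] ((532.0077514648438, 111.90299224853516), (30.016996383666992, 52.95157241821289), 81.41605377197266)
wood [531.4863 129.3327] ((532.9170532226562, 131.1256866455078), (169.32212829589844, 191.16567993164062), 81.30821228027344)
[0.5385 0.1549 0.    ]
[0.5307 0.1075 0.    ]
```

```bash
sed -i 's/^YAW=.*/YAW=-8.4;C=np.array([.549,.222])/' h.py
python3 -m crank '[[0,0,-0.02,0,0,0,-1],[0,0,-0.08,0,0,0,-1],[0,0,-0.18,0,0,0,-1],[0,0,-0.28,0,0,0,-1],[0,0,-0.38,0,0,0,-1],[0,0,-0.48,0,0,0,-1],[0,0,-0.55,0,0,0,-1],[0,0,-0.55,0,0,0,-1],[0,0,-0.55,0,0,0,-1]]'
python3 - <<'E'
from h import *
plan([.50,-.07,.245],81.6)
E
```

```text
time_s: 9.25
eef_pos: [0.5486, -0.3219, 0.2414]
tcp_rot: [0.994, 0.109, 0.001, 0.001]
wrist_force: [0.9, -0.6, -2.4]
grip_width: 0.036
grasp_force: 24.7
t 9.25 shift [ 0.0247 -0.8549 -0.0133] turn [ 0.0004 -0.0005  0.1165] rows>=6.2 q6 0.70
```

```bash
python3 -m crank '[[0.005,-0.08,-0.012,0,0,0,-1],[0.01,-0.18,-0.012,0,0,0.02,-1],[0.015,-0.29,-0.012,0,0,0.04,-1],[0.02,-0.4,-0.012,0,0,0.06,-1],[0.02,-0.5,-0.012,0,0,0.08,-1],[0.025,-0.6,-0.012,0,0,0.1,-1],[0.025,-0.7,-0.012,0,0,0.116,-1],[0.025,-0.78,-0.012,0,0,0.116,-1],[0.025,-0.84,-0.012,0,0,0.116,-1],[0.025,-0.855,-0.012,0,0,0.116,-1],[0.025,-0.855,-0.012,0,0,0.116,-1],[0.025,-0.855,-0.012,0,0,0.116,-1],[0.025,-0.855,-0.012,0,0,0.116,-1]]'
python3 - <<'E'
from h import *
plan([.50,-.07,.0715],81.6)
s=capture('scene');t=capture('top');cv2.imwrite('pics/s3.png',s)
cv2.imwrite('pics/v3.png',np.hstack([cv2.resize(i,(400,300),interpolation=cv2.INTER_CUBIC) for i in(s[140:290,130:330],t[130:280,240:440])]))
E
```

```text
time_s: 10.33
eef_pos: [0.4996, -0.0706, 0.2432]
tcp_rot: [0.997, -0.073, -0.001, 0.0]
wrist_force: [-0.7, -0.9, -1.7]
grip_width: 0.0359
grasp_force: 24.7
t 10.33 shift [ 0.002  -0.0022  0.5725] turn [0.0001 0.0005 0.0002] rows>=4.1 q6 1.42
```

View pics/v3.png

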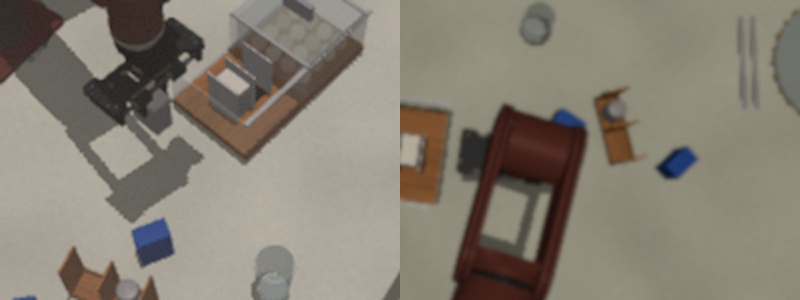

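The canister is held at (155,110) in the left pane; the place between station and blue block is free. Set it down a little farther from the station.

```bash
python3 -m crank '[[0,0.06,0.08,0,0,0,-1],[0,0.06,0.18,0,0,0,-1],[0,0.06,0.28,0,0,0,-1],[0,0.06,0.38,0,0,0,-1],[0,0.06,0.46,0,0,0,-1],[0,0.06,0.52,0,0,0,-1],[0,0.06,0.55,0,0,0,-1],[0,0.06,0.565,0,0,0,-1],[0,0.06,0.57,0,0,0,-1],[0,0.06,0.573,0,0,0,-1],[0,0.06,0.573,0,0,0,-1]]'
```

```text
time_s: 11.35
eef_pos: [0.4983, -0.088, 0.0736]
tcp_rot: [0.997, -0.073, 0.001, 0.0]
wrist_force: [0.5, -0.1, -1.8]
grip_width: 0.0362
grasp_force: 24.7
```

```bash
python3 -m crank '[[0,0,0.003,0,0,0,-1],[0,0,0.005,0,0,0,-1],[0,0,0.005,0,0,0,-1]]'|sed -n '2p;4p'; python3 -m crank '[[0,0,0.003,0,0,0,-1],[0,0,0.005,0,0,0,-1],[0,0,0.005,0,0,0,-1]]'|sed -n '2p;4p'
```

```text
eef_pos: [0.4976, -0.0876, 0.0714]
wrist_force: [-0.2, 0.1, -2.0]
eef_pos: [0.4977, -0.0879, 0.0704]
wrist_force: [-1.7, -0.1, 5.1]
```

```bash
python3 -m crank '[[0,0,0,0,0,0,0.4],[0,0,0,0,0,0,0.4],[0,0,0,0,0,0,0.4],[0,0,0,0,0,0,0.4],[0,0,-0.1,0,0,0,0.4],[0,0,-0.2,0,0,0,0.4],[0,0,-0.28,0,0,-0.04,1],[0,0,-0.28,0,0,-0.08,1],[0,0,-0.28,0,0,-0.12,1],[0,0,-0.28,0,0,-0.16,1],[0,0,-0.28,0,0,-0.2,1],[0,0,-0.28,0,0,-0.24,1],[0,0,-0.28,0,0,-0.28,1],[0,0,-0.28,0,0,-0.32,1],[0,0,-0.28,0,0,-0.36,1],[0,0,-0.28,0,0,-0.4,1],[0,0,-0.28,0,0,-0.44,1],[0,0,-0.28,0,0,-0.48,1],[0,0,-0.28,0,0,-0.5,1],[0,0,-0.28,0,0,-0.5,1]]'
python3 - <<'E'
from h import *
plan([.4977,-.0879,.071],-8.4)
E
```

```text
time_s: 13.52
eef_pos: [0.4971, -0.0874, 0.1532]
tcp_rot: [0.756, 0.655, -0.0, -0.0]
wrist_force: [0.7, 0.3, 1.0]
grip_width: 0.0866
grasp_force: 0.0
t 13.52 shift [-0.0013  0.0023  0.2739] turn [-0.0001 -0.      0.0013] rows>=2.0 q6 -0.19
```

```bash
python3 -m crank '[[0,0.002,0.08,0,0,0,1],[0,0.002,0.18,0,0,0,1],[0,0.002,0.25,0,0,0,1],[0,0.002,0.274,0,0,0,1],[0,0.002,0.274,0,0,0,1],[0,0.002,0.274,0,0,0,-1],[0,0.002,0.274,0,0,0,-1],[0,0.002,0.274,0,0,0,-1],[0,0.002,0.274,0,0,0,-1],[0,0.002,0.274,0,0,0,-1],[0,0.002,0.274,0,0,0,-1]]'
python3 - <<'E'
from h import *
print(case(0,-.065));t=capture('top');s=capture('scene');cv2.imwrite('pics/s4.png',s)
E
```

```text
time_s: 14.43
eef_pos: [0.498, -0.0877, 0.0719]
tcp_rot: [0.757, 0.654, 0.0, 0.0]
wrist_force: [-1.0, 0.7, 6.1]
grip_width: 0.0597
grasp_force: 25.0
[0.5395 0.1577 0.    ]
```

```bash
python3 -m crank '[[0,0,-0.02,0,0,0,-1],[0,0,-0.08,0,0,0,-1],[0,0,-0.18,0,0,0,-1],[0,0,-0.28,0,0,0,-1],[0,0,-0.38,0,0,0,-1],[0,0,-0.48,0,0,0,-1],[0,0,-0.57,0,0,0,-1],[0,0,-0.57,0,0,0,-1],[0,0,-0.57,0,0,0,-1]]'
python3 - <<'E'
from h import *
plan([.5393,.158,.243],YAW)
t=cv2.imread('pics/t2.png');s=cv2.imread('pics/s2.png')
def c(n,im,x,y,w,h):
    k=400/w;o=cv2.resize(im[y:y+h,x:x+w],(400,400),interpolation=cv2.INTER_CUBIC)
    def mk(P,col):
        for q in proj(n,np.array(P)):
            u=((q-[x,y]+.5)*k).round().astype(int);cv2.circle(o,tuple(int(v) for v in u),1,col,-1)
    mk([case(i,-.065+j,.022) for i in(-.03,.03) for j in(-.018,.018)],(0,255,0))
    mk([case(i,-.089+j+d,.12) for i in(-.038,.038) for j in(-.048,0,.048) for d in(-.002,.002)],(0,0,255))
    mk([case(i,-.18,.02) for i in(-.098,.098)],(255,0,0))
    mk([case(i,-.18,0) for i in(-.098,.098)],(255,255,0))
    return o
cv2.imwrite('pics/v4.png',np.hstack([c('top',t,213,172,60,60),c('scene',s,215,150,74,74)]))
E
```

```text
time_s: 15.28
eef_pos: [0.4988, -0.0879, 0.2438]
tcp_rot: [0.757, 0.654, 0.001, 0.002]
wrist_force: [-0.9, -0.3, -2.9]
grip_width: 0.0596
grasp_force: 25.0
t 15.28 shift [0.8306 0.015  0.0023] turn [0.0013 0.0002 0.0005] rows>=6.0 q6 -0.19
```

View pics/v4.png

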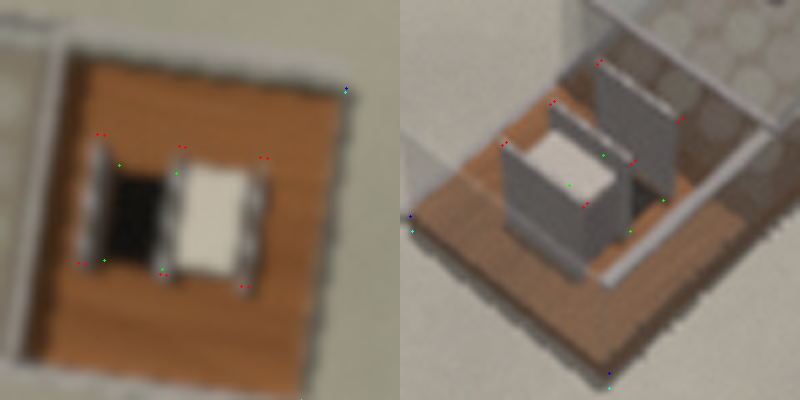

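Marks: scene pane middle divider top matches within a pixel ((552,102)-(633,163)); in the top pane observed dividers and pad are ~5 units lower and ~2 left, i.e. about -1.5 to -2.5 mm in x and +1 mm in y. I use (0.538, 0.1587), yaw -8°.

```bash
python3 -m crank '[[0.06,0.015,0,0,0,0,-1],[0.15,0.015,0,0,0,0,-1],[0.26,0.015,0,0,0,0,-1],[0.37,0.015,0,0,0,0,-1],[0.48,0.015,0,0,0,0,-1],[0.59,0.015,0,0,0,-0.002,-1],[0.69,0.015,0,0,0,-0.002,-1],[0.77,0.015,0,0,0,-0.002,-1],[0.82,0.012,0,0,0,-0.002,-1],[0.832,0.01,0,0,0,-0.002,-1],[0.832,0.01,0,0,0,-0.002,-1],[0.832,0.01,0,0,0,-0.002,-1],[0.832,0.01,0,0,0,-0.002,-1],[0.832,0.01,0,0,0,-0.002,-1]]'
python3 - <<'E'
from h import *
plan([.538,.1587,.204],-8.0);plan([.538,.1587,.0935],-8.0)
E
```

```text
time_s: 16.45
eef_pos: [0.5367, 0.1578, 0.2417]
tcp_rot: [0.755, 0.656, -0.0, -0.0]
wrist_force: [0.1, -0.8, -2.8]
grip_width: 0.0597
grasp_force: 25.0
t 16.45 shift [0.0036 0.0039 0.1257] turn [-0.0002  0.0001 -0.0002] rows>=0.9 q6 0.29
t 16.45 shift [0.0037 0.0041 0.4941] turn [-0.0002  0.0001 -0.0002] rows>=3.6 q6 0.29
```

Lower to just above the divider tops (bottom ≈ 0.125), and check.

```bash
python3 -m crank '[[0.003,0.003,0.05,0,0,0,-1],[0.003,0.003,0.1,0,0,0,-1],[0.003,0.003,0.13,0,0,0,-1],[0.003,0.003,0.14,0,0,0,-1],[0.003,0.003,0.14,0,0,0,-1]]' | sed -n '1,4p'
python3 - <<'E'
from h import *
s=capture('scene');t=capture('top');cv2.imwrite('pics/s5.png',s)
o=cv2.resize(s[140:230,205:325],(800,600),interpolation=cv2.INTER_CUBIC);cv2.imwrite('pics/v5.png',o)
E
```

```text
time_s: 16.87
eef_pos: [0.5372, 0.1591, 0.1991]
tcp_rot: [0.755, 0.656, -0.001, -0.001]
wrist_force: [-0.2, 0.5, -2.6]
```

View pics/v5.png

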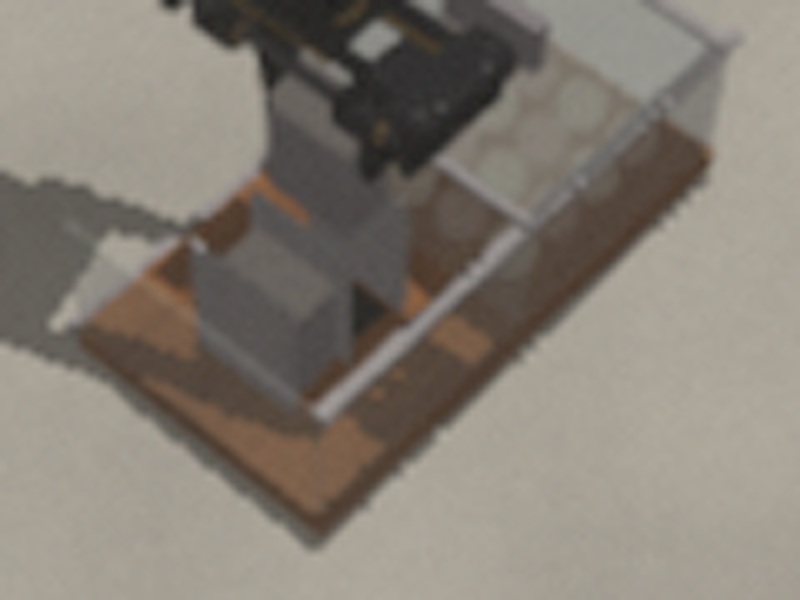

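The canister (face 270-400, 90-230) hovers just over the gap between the middle divider (250-352, 195-270) and the outer one (right end at (410,200)). Lower gently, watching the force.

```bash
python3 -m crank '[[0,0,0.02,0,0,0,-1],[0,0,0.04,0,0,0,-1],[0,0,0.06,0,0,0,-1],[0,0,0.07,0,0,0,-1],[0,0,0.07,0,0,0,-1]]'
```

```text
time_s: 17.38
eef_pos: [0.537, 0.1596, 0.1777]
tcp_rot: [0.754, 0.656, -0.001, -0.001]
wrist_force: [-0.5, 0.3, -3.3]
grip_width: 0.0598
grasp_force: 25.0
```

```bash
python3 -m crank '[[0,0,0.03,0,0,0,-1],[0,0,0.06,0,0,0,-1],[0,0,0.1,0,0,0,-1],[0,0,0.14,0,0,0,-1],[0,0,0.18,0,0,0,-1],[0,0,0.21,0,0,0,-1],[0,0,0.24,0,0,0,-1],[0,0,0.255,0,0,0,-1],[0,0,0.26,0,0,0,-1],[0,0,0.26,0,0,0,-1]]'
```

```text
time_s: 18.22
eef_pos: [0.5377, 0.1597, 0.1007]
tcp_rot: [0.754, 0.656, -0.0, -0.0]
wrist_force: [-0.2, -1.2, -2.8]
grip_width: 0.0597
grasp_force: 25.0
```

```bash
python3 -m crank '[[0,0.002,0.008,0,0,0,-1],[0,0.002,0.015,0,0,0,-1],[0,0.002,0.018,0,0,0,-1],[0,0.002,0.018,0,0,0,-1]]'|sed -n '2p;4p'; python3 -m crank '[[0,0,0.003,0,0,0,-1],[0,0,0.006,0,0,0,-1],[0,0,0.006,0,0,0,-1]]'|sed -n '2p;4p'
```

```text
eef_pos: [0.5385, 0.1596, 0.0958]
wrist_force: [-0.6, -0.3, -2.2]
eef_pos: [0.5386, 0.1596, 0.094]
wrist_force: [0.1, -0.1, -2.7]
```

```bash
python3 -m crank '[[0,0,0.003,0,0,0,-1],[0,0,0.003,0,0,0,-1],[0,0,0.003,0,0,0,-1]]'|sed -n '2p;4p'
```

```text
eef_pos: [0.5386, 0.1597, 0.094]
wrist_force: [-3.3, -1.0, 5.7]
```

Standing on the pad. Release and rise.

```bash
python3 -m crank '[[0,0,0,0,0,0,0.8],[0,0,0,0,0,0,0.8],[0,0,0,0,0,0,0.8],[0,0,0,0,0,0,0.8],[0,0,0,0,0,0,0.8],[0,0,-0.05,0,0,0,0.8],[0,0,-0.15,0,0,0,0.8],[0,0,-0.26,0,0,0,0.8],[0,0,-0.37,0,0,0,0.8],[0,0,-0.48,0,0,0,0.8],[0,0,-0.5,0,0,0,0.8],[0,0,-0.5,0,0,0,0.8]]'
python3 - <<'E'
from h import *
plan([.5605,.2985,.245],82)
E
```

```text
time_s: 20.05
eef_pos: [0.5404, 0.1599, 0.2468]
tcp_rot: [0.754, 0.656, 0.003, 0.002]
wrist_force: [-0.2, 1.0, 0.2]
grip_width: 0.078
grasp_force: 0.0
t 20.05 shift [0.4666 0.0023 0.007 ] turn [ 0.0022  0.0012 -0.4997] rows>=12.6 q6 0.29
```

```bash
python3 -m crank '[[0.1,0,0,0,0,-0.04,0.2],[0.2,0,0,0,0,-0.08,0.2],[0.3,0,0,0,0,-0.12,0.2],[0.4,0,0,0,0,-0.16,0.2],[0.467,0.002,0,0,0,-0.2,0.2],[0.467,0.002,0,0,0,-0.24,0.2],[0.467,0.002,0,0,0,-0.28,0.2],[0.467,0.002,0,0,0,-0.32,0.2],[0.467,0.002,0,0,0,-0.36,0.2],[0.467,0.002,0,0,0,-0.4,0.2],[0.467,0.002,0,0,0,-0.44,0.2],[0.467,0.002,0,0,0,-0.48,0.2],[0.467,0.002,0,0,0,-0.5,0.2],[0.467,0.002,0,0,0,-0.5,0.2],[0.467,0.002,0,0,0,-0.5,0.2]]'
python3 - <<'E'
from h import *
plan([.5605,.2985,.165],82)
t=capture('top');s=capture('scene');cv2.imwrite('pics/t6.png',t);cv2.imwrite('pics/s6.png',s)
def c(im,x,y,w,h): return cv2.resize(im[y:y+h,x:x+w],(400,400),interpolation=cv2.INTER_CUBIC)
cv2.imwrite('pics/v6.png',np.hstack([c(t,195,165,80,80),c(s,215,120,90,90)]))
E
```

```text
time_s: 21.3
eef_pos: [0.5577, 0.298, 0.241]
tcp_rot: [0.071, 0.998, -0.001, -0.001]
wrist_force: [0.4, 0.4, 0.1]
grip_width: 0.052
grasp_force: 0.0
t 21.30 shift [-0.0096  0.0035  0.2533] turn [-0.0005 -0.0008 -0.0005] rows>=1.8 q6 -1.06
```

View pics/v6.png

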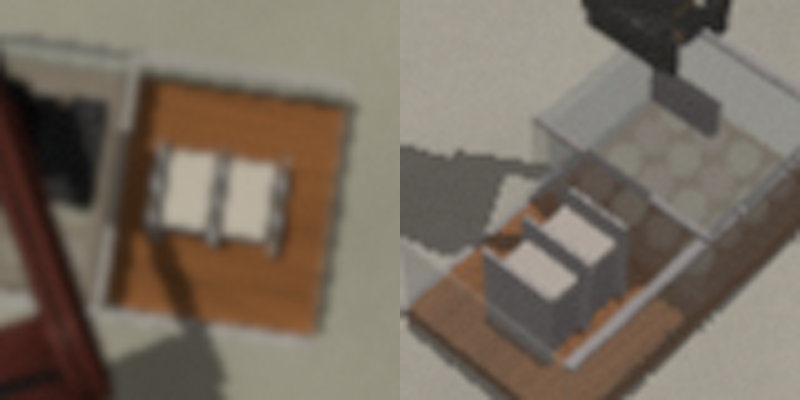

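Both canisters stand squarely side by side in the bays (lids at (190,190) and (252,198)); the handle fin is at (685,100) beneath the gripper. Grip the handle and shut.

```bash
python3 -m crank '[[-0.005,0.003,0.1,0,0,0,0.2],[-0.008,0.003,0.2,0,0,0,0.2],[-0.008,0.003,0.253,0,0,0,0.2],[-0.008,0.003,0.253,0,0,0,0.2],[-0.008,0.003,0.253,0,0,0,0.2],[-0.008,0.003,0.253,0,0,0,-1],[-0.008,0.003,0.253,0,0,0,-1],[-0.008,0.003,0.253,0,0,0,-1],[-0.008,0.003,0.253,0,0,0,-1],[-0.008,0.003,0.253,0,0,0,-1],[-0.008,0.003,0.253,0,0,0,-1],[-0.008,0.003,0.253,0,0,0,-1],[-0.008,0.003,0.253,0,0,0,-1],[-0.008,0.003,0.253,0,0,0,-1]]'
```

```text
time_s: 22.57
eef_pos: [0.5609, 0.2977, 0.1674]
tcp_rot: [0.07, 0.998, -0.001, -0.0]
wrist_force: [-1.7, -4.8, 2.9]
grip_width: 0.0118
grasp_force: 25.0
```

```bash
python3 -m crank '[[0,-0.02,0,0,0,0,-1],[0,-0.05,0,0,0,0,-1],[0,-0.09,0,0,0,0,-1],[0,-0.13,0,0,0,0,-1],[0,-0.17,0,0,0,0,-1],[0,-0.21,0,0,0,0,-1],[0,-0.25,0,0,0,0,-1],[0,-0.29,0,0,0,0,-1],[0,-0.33,0,0,0,0,-1],[0,-0.37,0,0,0,0,-1],[0,-0.41,0,0,0,0,-1],[0,-0.45,0,0,0,0,-1],[0,-0.48,0,0,0,0,-1],[0,-0.5,0,0,0,0,-1],[0,-0.515,0,0,0,0,-1],[0,-0.53,0,0,0,0,-1],[0,-0.54,0,0,0,0,-1],[0,-0.54,0,0,0,0,-1]]'
```

```text
time_s: 24.07
eef_pos: [0.537, 0.1368, 0.1674]
tcp_rot: [0.07, 0.998, -0.001, -0.001]
wrist_force: [-6.3, 0.8, 7.5]
grip_width: 0.0113
grasp_force: 25.0
```

```bash
python3 -m crank '[[0,-0.006,0,0,0,0,-1],[0,-0.012,0,0,0,0,-1],[0,-0.016,0,0,0,0,-1],[0,-0.016,0,0,0,0,-1],[0,-0.016,0,0,0,0,-1]]'
```

```text
time_s: 24.48
eef_pos: [0.5367, 0.1343, 0.1674]
tcp_rot: [0.07, 0.998, 0.001, -0.001]
wrist_force: [-4.9, 9.4, 5.6]
grip_width: 0.0118
grasp_force: 25.0
```

```bash
python3 -m crank '[[0,-0.008,0,0,0,0,-1],[0,-0.012,0,0,0,0,-1],[0,-0.012,0,0,0,0,-1]]'|sed -n '2p;4p'
python3 -m crank '[[0,0.012,0,0,0,0,-1],[0,0.012,0,0,0,0,-1],[0,0.012,0,0,0,0,0],[0,0.012,0,0,0,0,0],[0,0.012,0,0,0,0,0],[0,0.012,0,0,0,0,0],[0,0.012,-0.1,0,0,0,0],[0,0.012,-0.2,0,0,0,0],[-0.1,0.012,-0.3,0,0,0,0],[-0.2,0.012,-0.3,0,0,0,0],[-0.2,0.4,-0.3,0,0,0,0],[-0.2,0.4,-0.3,0,0,0,0],[-0.2,0.4,-0.3,0,0,0,0],[-0.2,0.4,-0.3,0,0,0,0],[-0.2,0.4,-0.3,0,0,0,0],[-0.2,0.4,-0.3,0,0,0,0]]'
python3 - <<'E'
from h import *
t=capture('top');s=capture('scene');cv2.imwrite('pics/t7.png',t);cv2.imwrite('pics/s7.png',s)
cv2.imwrite('pics/v7.png',np.hstack([cv2.resize(t[150:270,180:400],(440,240),interpolation=cv2.INTER_CUBIC),cv2.resize(s[110:230,200:320],(240,240),interpolation=cv2.INTER_CUBIC)]))
E
```

```text
eef_pos: [0.5366, 0.1341, 0.1673]
wrist_force: [-0.5, 22.4, 2.0]
time_s: 26.07
eef_pos: [0.6133, 0.24, 0.2566]
tcp_rot: [0.069, 0.998, -0.001, -0.0]
wrist_force: [-0.3, 0.0, 0.3]
grip_width: 0.0432
grasp_force: 0.0
```

View pics/v7.png

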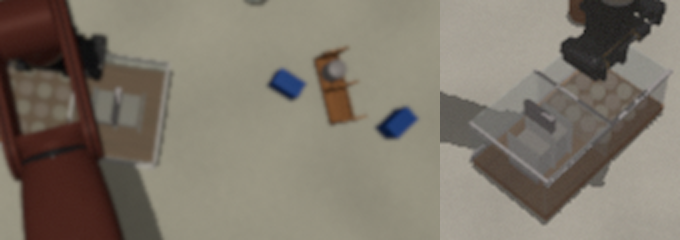

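The last picture shows the guard shut over both canisters: its end edge is flush with the base end at (165,110) and the handle is at (118,105). The carrier holds only the tin, and the blue blocks have not moved. The measured guard travel was 0.165 m, ending firmly on the stop.

```bash
python3 -c "
from workcell import *
print(close_job())"
```

```text
the job is handed in; nothing more can be done
None
```

The guard was opened fully, the canister was set down once, regripped and lowered onto the pad still held, and the guard was shut to its stop; I handed the job in at about 26 s, and no verdict was returned.

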